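# Lower the two square bench dogs

### The arm

A 6-joint arm with a two-finger parallel gripper is mounted at the origin on a cart in front of the work surface, level with it; the furniture and walls round the work are solid. World frame = base frame: x ahead of the robot, y to its left, z up, the work surface at z = 0. Lengths are in mm, angles in rad, forces in N, time in s.
With the tool pointing down it reaches from about 350 to 875 mm from the base axis. Payload 4.2 kg.
Tool frame: the origin (TCP) lies between the finger pads; the fingertips stand 25 mm ahead of it and the grasp point (between the pads) lies 6 mm ahead of it; z points along the fingers, y is the line along which they close (so a half turn about z gives the same grasp; the last joint's range is limited). The gripper opens to 85 mm and grips with 20 to 120 N. Pads are 22 mm wide; open, the fingers measure 114 mm over their backs; the gripper's body (76 mm by 85 mm) begins 54 mm behind the grasp point. The pads swing forward as they close: fully open they stand 13 mm farther back than shut.
Start: joints at [1.555, 0.385, 0.008, 0, -1.194, -0.259], TCP at [169.565, 601.537, 256.312] pointing down, gripper open.
Joint ranges: [-3.14, 3.14], [-1.21, 2.06], [-1.07, 1.41], [-3.16, 2.05], [-2.99, -0.16], [-3.1, 3.1]. Speed limits (rad/s): [2.79, 2.79, 3.14, 3.14, 3.14, 3.14].

### API

Orientations are given as a unit quaternion [x, y, z, w].
In Python, from bench import read_state, get_image, job_done gives the robot as it stands.
- The arm moves only by the tool play_rows, never from a script. Its argument "series" is a list of rows, each a list of 6 numbers: the shift along the world's x, y, z in mm, then the turn, a rotation vector about the world's x, y, z in units of 6 degrees (1.0 is 6 degrees). A call has 1 to 20 rows; each row shifts and turns the commanded pose from where the row before left it; what a row does not reach is not made up. A row lasts 1/12 s, in which the tool goes at most 41.7 mm and 7.16 degrees, less where a joint would pass 70% of its speed; a pose out of reach is approached as far as the arm can. A call is refused whole if a number of a shift passes 41.7 or a number of a turn 1, either way. A call with a gripper value outside its range is refused whole. "gripper" is the opening, from 0 (shut) to 1 (fully open), set as the call begins (left out, the last holds). The fingers move at their own pace and stop on an object; the grip force is fixed at half the most. Time passes only in rows, so rows that do not move let the fingers close. It gives the time, the measured TCP pose, the force, the opening and the grip force at its end, in the units of the state.
- read_state(): the state, without advancing time (a new reading comes with each control period).
- get_image(name): name is "side" or "top"; returns a dict with "image" (400x640x3 uint8, red, green, blue), "fx", "fy", "cx", "cy" (pixels), "eye" and "rotation" of the camera in the world. Camera axes: x right, y down, z forward; pixel columns grow to the right and rows downward; lengths in mm; the calibration is good to about 2 mm. A picture is of the moment at which its call begins. There is no depth.
- job_done(): hands the job in; it is judged then, once.
The state is a dict: "clock": time; "joints": joint angles; "joint_vel": joint speeds; "joint_efforts": joint torques, N m; "position": TCP position; "ee_rot": TCP orientation; "contact_force": force on the tool from outside, world axes, zero at the start; "wrist_torque": the same for the moment, N m; "gripper_width": finger opening in mm; "grasp_force": force on a finger pad.
Only numpy, scipy, OpenCV 4.12 (cv2) and the standard library are available. Lean on these libraries where they do the work, as an engineer would, in place of code of your own. Each camera call takes 0.05 s, during which the arm holds its last target. There are 200 camera calls.

### The job

A rail is about to be planed across the board, so its two square-headed bench dogs have to go down: with the fingertips, gently press each square dog, in either order, until its top is flush with the board, then withdraw. Leave the three round dogs standing as they are, do not pick up or pull up anything, and do not disturb the rail or the other things on the bench.

Things in the scene. Friction and masses are not known exactly. Their poses are not given: they have to be found in the camera images.
- board: Planing board, fixed: slab 170 mm (x) by 380 mm (y), 40 mm thick, top 40 mm above the bench. Origin: centre of its underside; x points away from the robot to the fence (16 mm thick, 56 mm high, centred at x = 93 mm), y along the holes, z up. Five 42 mm holes, 66 mm apart, in one centred row at x = -40 mm, each hold a steel bench dog standing proud. Low battens close the ends.
- square_a_top (a point): Centre of the flat top face of a steel bench dog with a square head (28x28 mm, sides parallel to the board's, 12 mm thick, on an 18 mm shank). Which hole it stands in varies. Its top starts 15 to 20 mm above the board's top. One of the two dogs to press down.
- square_a (a joint): How far down that dog is: 0 = top 20 mm above the board, 0.020 = top flush with the board, 0.021 = bottom stop; grows downward, and it can be drawn up to -0.012. Sliding friction of about 4 N (plus 20 N per m/s) holds it where it is left; no spring.
- round_a_top (a point): Centre of the flat top face of a steel bench dog with a round head (34 mm diameter, 12 mm thick, on an 18 mm shank). Which hole it stands in varies. Its top starts 15 to 20 mm above the board's top. To be left standing.
- round_a (a joint): How far down that dog is: 0 = top 20 mm above the board, 0.020 = top flush with the board, 0.021 = bottom stop; grows downward, and it can be drawn up to -0.012. Sliding friction of about 4 N (plus 20 N per m/s) holds it where it is left; no spring.
- round_b_top (a point): Centre of the flat top face of a steel bench dog with a round head (34 mm diameter, 12 mm thick, on an 18 mm shank). Which hole it stands in varies. Its top starts 15 to 20 mm above the board's top. To be left standing.
- round_b (a joint): How far down that dog is: 0 = top 20 mm above the board, 0.020 = top flush with the board, 0.021 = bottom stop; grows downward, and it can be drawn up to -0.012. Sliding friction of about 4 N (plus 20 N per m/s) holds it where it is left; no spring.
- square_b_top (a point): Centre of the flat top face of a steel bench dog with a square head (28x28 mm, sides parallel to the board's, 12 mm thick, on an 18 mm shank). Which hole it stands in varies. Its top starts 15 to 20 mm above the board's top. One of the two dogs to press down.
- square_b (a joint): How far down that dog is: 0 = top 20 mm above the board, 0.020 = top flush with the board, 0.021 = bottom stop; grows downward, and it can be drawn up to -0.012. Sliding friction of about 4 N (plus 20 N per m/s) holds it where it is left; no spring.
- round_c_top (a point): Centre of the flat top face of a steel bench dog with a round head (34 mm diameter, 12 mm thick, on an 18 mm shank). Which hole it stands in varies. Its top starts 15 to 20 mm above the board's top. To be left standing.
- round_c (a joint): How far down that dog is: 0 = top 20 mm above the board, 0.020 = top flush with the board, 0.021 = bottom stop; grows downward, and it can be drawn up to -0.012. Sliding friction of about 4 N (plus 20 N per m/s) holds it where it is left; no spring.
- rail_2_mid (a point): Planed wooden rail, 45x340x22 mm, lying loose along the fence on the board behind the row of dogs; the point lies 11 mm above the centre of its underside. Bystander.
- wedge_mid (a point): Beech wedge, 40x140x34 mm, lying loose on the bench in front of the board (robot's side); the point lies 10 mm above the centre of its underside. Bystander.
- sanding_block_mid (a point): Black-topped cork sanding block, 67x112x39 mm, loose on the bench beside the board's right-hand end; the point lies 20 mm above the centre of its underside. Bystander.
- tape_measure_mid (a point): Yellow and black tape measure, 38x74x65 mm, standing loose on the bench to the left of the board; the point lies 32 mm above the centre of its underside. Bystander.

How it is judged:
By the outcome, as a careful person would: the job done as asked, in the order asked, and still so for the second after the job is handed in, with the robot touching nothing.
It also fails if it takes over 35 s, if anything falls off the work surface, if the arm or the gripper's body presses on something with over 40 N, if the wrist force passes 120 N, or if a joint passes its speed limit or range.

## Working session

There is one attempt and no reset: what is moved stays moved. The work goes in short steps, Python scripts to look and compute and a tool call to move; the robot and the scene stay as the last step left them, time stands still between calls to the robot, and variables do not carry over. Pictures are saved under pics/ and viewed, at most 10 in all, crops included, and the job is handed in when it is done.

Besides the shell and the picture viewer there is one more tool, called after "Call:" as name([rows], argument=value, ...), one row to a line, values as JSON. play_rows: Moves the arm, as the interface text tells. Its arguments: {"type":"object","properties":{"series":{"type":"array","items":{"type":"array","items":{"type":"number"}}},"gripper":{"type":"number"}},"required":["series"]}

```bash
mkdir -p pics; cat > h.py <<'E'
import numpy as np, cv2
from bench import *
def snap(n,f):
    d=get_image(n); cv2.imwrite(f,d["image"][:,:,::-1]); return d
def ray(d,u,v,z):
    R=np.array(d["rotation"]); e=np.array(d["eye"])
    r=R@np.array([(u-d["cx"])/d["fx"],(v-d["cy"])/d["fy"],1]); return e+r*(z-e[2])/r[2]
def proj(d,p):
    c=np.array(d["rotation"]).T@(np.array(p)-d["eye"]); return c[0]/c[2]*d["fx"]+d["cx"],c[1]/c[2]*d["fy"]+d["cy"]
E
python3 - <<'E'
from h import *
import pickle
D={n:snap(n,f"pics/{n}0.png") for n in("top","side")}
pickle.dump(D,open("d0.pkl","wb"))
for d in D.values(): print({k:v for k,v in d.items() if k!="image"})
print(read_state())
E
```

```text
{'fx': 473.0304971050749, 'fy': 473.0304971050749, 'cx': 324.6808060048224, 'cy': 197.53729668034444, 'eye': array([ 328.58015248,   54.01278671, 1227.61153148]), 'rotation': array([-0.70207337,  0.70582373, -0.06959911,  0.06373238])}
{'fx': 425.88401520919757, 'fy': 425.88401520919757, 'cx': 316.43424958763086, 'cy': 198.91024149902134, 'eye': array([ 338.72337633, -698.61393282,  684.803097  ]), 'rotation': array([ 0.89594736, -0.10801422,  0.05694324, -0.42704652])}
{'clock': 0.1, 'joints': array([ 1.55461048e+00,  3.85506226e-01,  6.77205693e-03, -3.82765273e-04,
       -1.19398511e+00, -2.58585286e-01]), 'joint_vel': array([-0.00022672, -0.00155897,  0.00408888,  0.0014007 ,  0.00024156,
       -0.00198064]), 'joint_efforts': array([-8.97803329e-04, -3.93323100e+01,  1.88929296e+01,  4.19799864e+00,
       -2.61352609e-03,  3.86188788e-06]), 'position': array([169.45427062, 601.11593906, 255.3263707 ]), 'ee_rot': array([ 9.90567294e-01, -1.37023645e-01, -6.03376995e-05,  9.75928350e-04]), 'contact_force': array([-1.11339697,  0.32403836, -0.31885381]), 'wrist_torque': array([ 0.0584949 , -0.0177541 ,  0.02216183]), 'grasp_force': 0.0, 'gripper_width': 85.39690065077322}
```

View pics/top0.png

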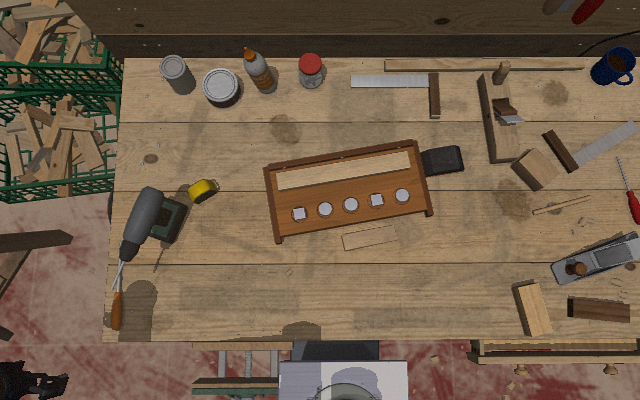

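View pics/side0.png

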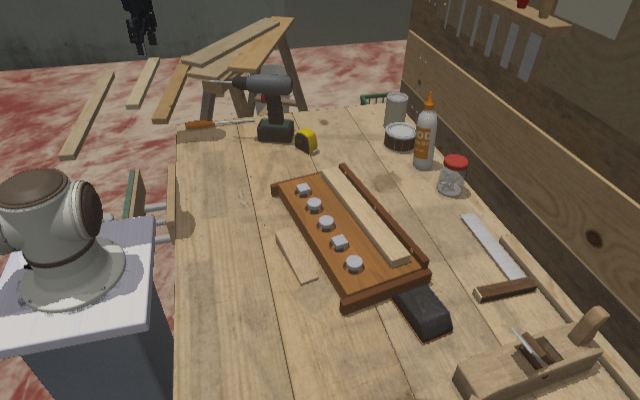

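The top view shows the square dogs at about (300,214) and (377,200), holes 1 and 4 from the left. The round dogs are at (325,209), (351,205) and (402,195). The side view agrees, with the squares at (303,189) and (340,242).

```bash
sed -i 's/^import numpy.*/&\nfrom scipy.spatial.transform import Rotation as Ro/; s/R=np.array(d\["rotation"\])/R=Ro.from_quat(d["rotation"]).as_matrix()/; s/np.array(d\["rotation"\]).T/Ro.from_quat(d["rotation"]).as_matrix().T/' h.py
python3 - <<'E'
from h import *
import pickle
D=pickle.load(open("d0.pkl","rb"))
t=D["top"]
g=t["image"]
box=g[180:230,280:420].astype(int)
m=((box.min(2)>120)&(np.ptp(box,axis=2)<40)).astype(np.uint8)
n,l,s,c=cv2.connectedComponentsWithStats(m)
P=[]
for i in range(1,n):
    if s[i,4]>30:
        u,v=c[i]+[280,180]; p=ray(t,u,v,57.5); P.append(p); print(u.round(1),v.round(1),s[i],p.round(1))
P=np.array(sorted(P,key=lambda p:-p[1]))
k=np.arange(5)-2
dx=np.polyfit(k,P[:,0],1);dy=np.polyfit(k,P[:,1],1);print(dx,dy,np.degrees(np.arctan2(-dx[0],-dy[0])))
print((P[:,0]-np.polyval(dx,k)).round(1),(P[:,1]-np.polyval(dy,k)).round(1))
for p in P: print("side proj",np.round([proj(D["side"],[p[0],p[1],z]) for z in(55,60)],1))
a=cv2.resize(D["side"]["image"][170:280,270:380],None,fx=5,fy=5,interpolation=cv2.INTER_CUBIC)
cv2.imwrite("pics/sidec.png",a[:,:,::-1])
E
```

```text
401.8 194.7 [116   9  13  12 124] [ 558.6 -151.2   57.5]
376.2 199.3 [ 91  14  12  12 109] [547.  -86.2  57.5]
350.6 203.7 [ 65  18  13  13 125] [536.  -21.6  57.5]
324.8 208.4 [ 39  23  13  12 126] [524.4  43.4  57.5]
298.8 213.2 [ 13  28  13  12 112] [512.6 108.5  57.5]
[ 11.4709129  535.72118425] [-64.91355338 -21.42065364] -10.02131553712522
[-0.2  0.2  0.3 -0.2 -0. ] [ 0.1 -0.1 -0.2  0.1 -0. ]
side proj [[302.9 186.8]
 [302.9 185.2]]
side proj [[314.  202.7]
 [314.  201. ]]
side proj [[326.  220. ]
 [326.1 218.3]]
side proj [[339.  239.1]
 [339.1 237.4]]
side proj [[353.8 260.4]
 [353.9 258.7]]
```

View pics/sidec.png

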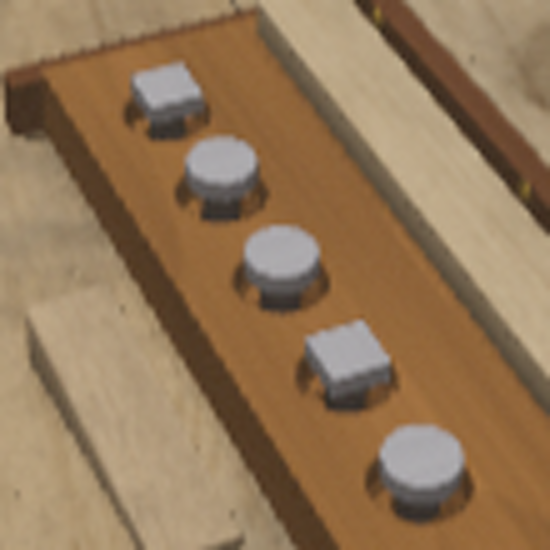

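Call:
play_rows([
  [17,-24.6,5,0,0,0.2146],
  [17,-24.6,5,0,0,0.2146],
  [17,-24.6,5,0,0,0.2146],
  [17,-24.6,5,0,0,0.2146],
  [17,-24.6,0,0,0,0.2146],
  [17,-24.6,0,0,0,0.2146],
  [17,-24.6,0,0,0,0.2146],
  [17,-24.6,0,0,0,0.2146],
  [17,-24.6,0,0,0,0.2146],
  [17,-24.6,0,0,0,0.2146],
  [17,-24.6,0,0,0,0.2146],
  [17,-24.6,0,0,0,0.2146],
  [17,-24.6,-5,0,0,0.2146],
  [17,-24.6,-15,0,0,0.2146],
  [17,-24.6,-15,0,0,0.2146],
  [17,-24.6,-15,0,0,0.2146],
  [17,-24.6,-15,0,0,0.2146],
  [17,-24.6,-15,0,0,0.2146],
  [17,-24.6,-15,0,0,0.2146],
  [17,-24.6,-5,0,0,0.2146],
], gripper=0)

```text
clock: 1.77
position: [508.7, 107.6, 173.7]
ee_rot: [0.996, 0.087, -0.002, 0.001]
contact_force: [0.6, 0.2, 0.1]
gripper_width: -0.2
grasp_force: 0.0
```

Call:
play_rows([
  [0,0,-15,0,0,0],
  [0,0,-15,0,0,0],
  [0,0,-15,0,0,0],
  [0,0,0,0,0,0],
  [0,0,0,0,0,0],
])

```text
clock: 2.18
position: [509.1, 109.2, 130.6]
ee_rot: [0.996, 0.087, -0.001, 0.001]
contact_force: [-0.4, 0.1, 0.0]
gripper_width: 0.3
grasp_force: 0.0
```

```bash
python3 - <<'E'
from h import *
s=read_state();print(s["position"],s["gripper_width"],Ro.from_quat(s["ee_rot"]).as_matrix().round(3),s["contact_force"])
d=snap("side","pics/s1.png"); p=s["position"]; print(proj(d,p-[0,0,25]),proj(d,[512.6,108.5,58]))
t=snap("top","pics/t1.png")
im=[cv2.resize(d["image"][130:280,240:390],(400,400)),cv2.resize(t["image"][130:250,240:440],(400,400))]
im=[cv2.resize(d["image"][120:270,240:390],(500,500)),cv2.resize(t["image"][160:235,250:325],(300,300))]
c=np.zeros((500,800,3),np.uint8); c[:,:500]=im[0]; c[:300,500:]=im[1]
cv2.imwrite("pics/c1.png",c[:,:,::-1])
E
```

```text
[509.12632476 109.1820324  130.62301876] 0.2654293576638815 [[ 0.985  0.174 -0.002]
 [ 0.174 -0.985 -0.001]
 [-0.002  0.001 -1.   ]] [-0.40119062  0.09799235  0.0090486 ]
(np.float64(301.1946237433988), np.float64(169.81979313453522)) (np.float64(302.8999377082679), np.float64(185.85771104207453))
```

View pics/c1.png

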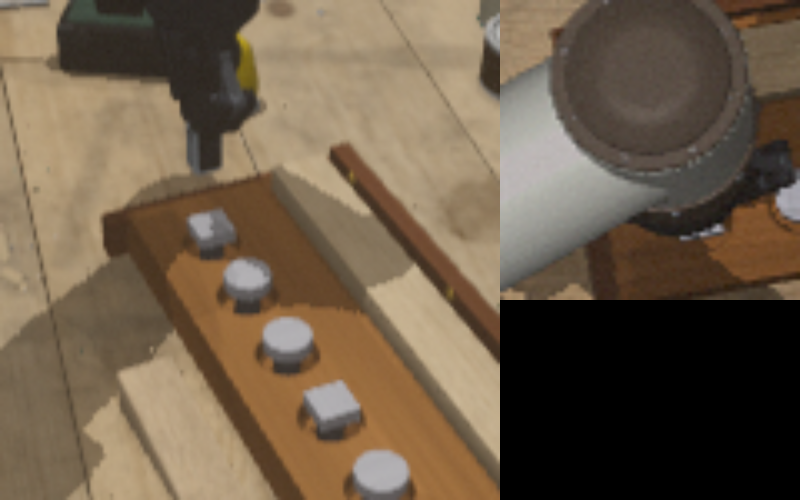

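The side crop puts the closed fingertips at pixel (301,170), right where they project, about 45 mm above the left square dog at (303,188). I'll centre them and descend.

Call:
play_rows([
  [3.5,-1.5,-8,0,0,0],
  [0,0,-12,0,0,0],
  [0,0,-12,0,0,0],
  [0,0,-8,0,0,0],
  [0,0,-2,0,0,0],
  [0,0,-2,0,0,0],
  [0,0,-2,0,0,0],
  [0,0,-2,0,0,0],
  [0,0,-2,0,0,0],
  [0,0,0,0,0,0],
])

```text
clock: 3.12
position: [513.4, 108.2, 81.6]
ee_rot: [0.996, 0.087, 0.0, -0.0]
contact_force: [-0.6, 0.2, -0.4]
gripper_width: -0.1
grasp_force: 0.1
```

Call:
play_rows([
  [0,0,-2,0,0,0],
  [0,0,-2,0,0,0],
  [0,0,-2,0,0,0],
  [0,0,-2,0,0,0],
  [0,0,-2,0,0,0],
  [0,0,0,0,0,0],
])

```text
clock: 3.62
position: [513.3, 108.2, 71.0]
ee_rot: [0.996, 0.087, 0.0, -0.0]
contact_force: [0.3, 0.4, 0.6]
gripper_width: 0.1
grasp_force: 0.5
```

```bash
python3 - <<'E'
from h import *
s=read_state();print(s["position"],s["contact_force"])
d=snap("side","pics/s2.png"); print(proj(d,s["position"]-[0,0,25]))
cv2.imwrite("pics/c2.png",cv2.resize(d["image"][150:250,270:370],(600,600),interpolation=cv2.INTER_CUBIC)[:,:,::-1])
E
```

```text
[513.33861454 108.18363982  71.00056794] [0.27501066 0.40528059 0.60727473]
(np.float64(303.2725567818498), np.float64(189.79573442968933))
```

View pics/c2.png

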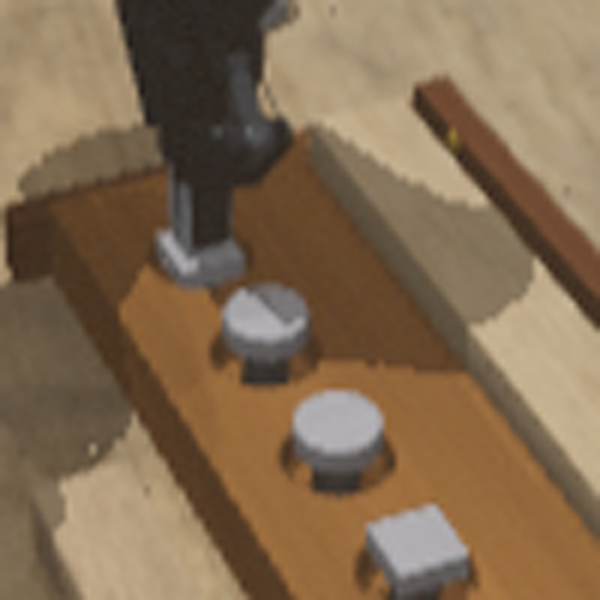

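The left dog is sinking under the fingertips, which sit well centred on it at crop (200,250). I'll go on in small steps.

Call:
play_rows([
  [0,0,-2,0,0,0],
  [0,0,-2,0,0,0],
  [0,0,-1,0,0,0],
  [0,0,-0.7,0,0,0],
  [0,0,0,0,0,0],
  [0,0,0,0,0,0],
])

```text
clock: 4.17
position: [513.1, 108.1, 65.4]
ee_rot: [0.996, 0.087, 0.0, -0.0]
contact_force: [0.8, 1.1, 0.8]
gripper_width: -0.1
grasp_force: 0.7
```

Call:
play_rows([
  [0,0,-0.6,0,0,0],
  [0,0,0,0,0,0],
  [0,0,0,0,0,0],
])

```text
clock: 4.42
position: [513.1, 108.1, 65.0]
ee_rot: [0.996, 0.087, 0.0, -0.0]
contact_force: [1.0, 0.7, 2.2]
gripper_width: -0.2
grasp_force: 0.9
```

Call:
play_rows([
  [0,0,-0.4,0,0,0],
  [0,0,0,0,0,0],
  [0,0,0,0,0,0],
])

```text
clock: 4.67
position: [513.1, 108.1, 64.7]
ee_rot: [0.996, 0.087, 0.0, -0.0]
contact_force: [-0.4, 0.4, 2.9]
gripper_width: 0.2
grasp_force: 1.4
```

```bash
python3 - <<'E'
from h import *
for i in range(3):
    s=read_state();print(s["position"],s["contact_force"]); get_image("side")
E
```

```text
[513.13262827 108.07733094  64.67192249] [-0.40656848  0.43625799  2.86326011]
[513.10995146 108.05651127  64.65788272] [-0.02579486  0.44116188  2.55794182]
[513.10560758 108.06982271  64.66377369] [-0.17646715  0.1782703   2.92397677]
```

Call:
play_rows([
  [0,0,-0.3,0,0,0],
  [0,0,0,0,0,0],
  [0,0,0,0,0,0],
])

```text
clock: 5.07
position: [513.1, 108.1, 64.4]
ee_rot: [0.996, 0.087, 0.0, -0.0]
contact_force: [-0.1, 0.5, 3.7]
gripper_width: 0.1
grasp_force: 1.6
```

Call:
play_rows([
  [0,0,5,0,0,0],
  [0,0,20,0,0,0],
  [0,0,25,0,0,0],
  [0,0,10,0,0,0],
  [4.3,-24.3,0,0,0,0],
  [4.3,-24.3,0,0,0,0],
  [4.3,-24.3,0,0,0,0],
  [4.3,-24.3,0,0,0,0],
  [4.3,-24.3,0,0,0,0],
  [4.3,-24.3,0,0,0,0],
  [4.3,-24.3,0,0,0,0],
  [4.3,-24.3,0,0,0,0],
  [0,0,0,0,0,0],
  [0,0,-15,0,0,0],
  [0,0,-15,0,0,0],
  [0,0,0,0,0,0],
  [0,0,0,0,0,0],
])

```text
clock: 6.48
position: [546.4, -86.2, 93.4]
ee_rot: [0.996, 0.087, -0.002, 0.0]
contact_force: [-0.1, 0.1, -0.5]
gripper_width: 0.1
grasp_force: 0.0
```

```bash
python3 - <<'E'
from h import *
s=read_state();print(s["position"],s["contact_force"])
d=snap("side","pics/s3.png"); print(proj(d,s["position"]-[0,0,25]))
cv2.imwrite("pics/c3.png",cv2.resize(d["image"][160:280,270:390],(600,600),interpolation=cv2.INTER_CUBIC)[:,:,::-1])
E
```

```text
[546.42609612 -86.18266917  93.44106873] [-0.10340445  0.10777826 -0.54300733]
(np.float64(339.0253111469283), np.float64(234.5383535064144))
```

View pics/c3.png

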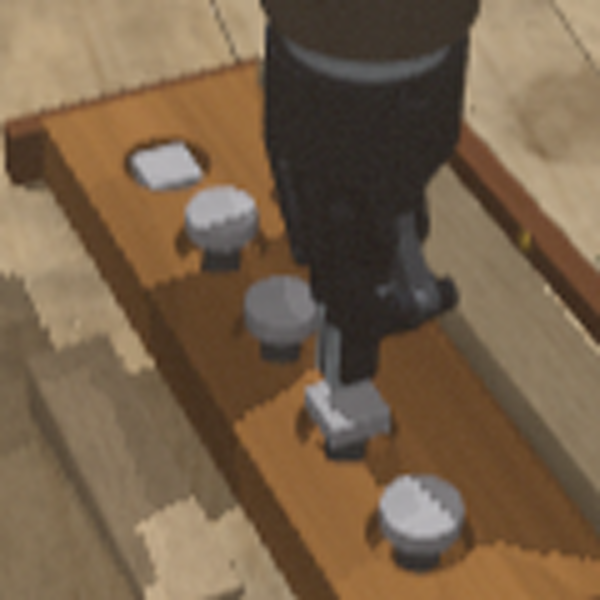

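The left dog is flush at crop (165,165), and the fingers stand over the second square dog at (347,405). I'll press that one the same way.

Call:
play_rows([
  [0.7,-0.5,-5,0,0,0],
  [0,0,-2,0,0,0],
  [0,0,-2,0,0,0],
  [0,0,-2,0,0,0],
  [0,0,-2,0,0,0],
  [0,0,-2,0,0,0],
  [0,0,-2,0,0,0],
  [0,0,-2,0,0,0],
  [0,0,-2,0,0,0],
  [0,0,-2,0,0,0],
  [0,0,-2,0,0,0],
  [0,0,-2,0,0,0],
  [0,0,-0.7,0,0,0],
  [0,0,0,0,0,0],
  [0,0,0,0,0,0],
])

```text
clock: 7.78
position: [548.2, -86.9, 66.2]
ee_rot: [0.996, 0.087, -0.0, -0.0]
contact_force: [-0.3, -0.6, 0.4]
gripper_width: -0.1
grasp_force: 0.1
```

Call:
play_rows([
  [0,0,-1,0,0,0],
  [0,0,-0.7,0,0,0],
  [0,0,-0.2,0,0,0],
  [0,0,0,0,0,0],
  [0,0,0,0,0,0],
])

```text
clock: 8.2
position: [548.2, -86.9, 64.8]
ee_rot: [0.996, 0.087, 0.0, 0.0]
contact_force: [-0.5, 0.0, 2.5]
gripper_width: 0.1
grasp_force: 1.3
```

Call:
play_rows([
  [0,0,-0.4,0,0,0],
  [0,0,0,0,0,0],
  [0,0,0,0,0,0],
])

```text
clock: 8.45
position: [548.2, -86.9, 64.4]
ee_rot: [0.996, 0.087, 0.0, 0.0]
contact_force: [-0.5, 0.3, 2.1]
gripper_width: -0.2
grasp_force: 1.5
```

Call:
play_rows([
  [0,0,5,0,0,0],
  [0,0,20,0,0,0],
  [0,0,30,0,0,0],
  [0,0,30,0,0,0],
  [0,0,30,0,0,0],
  [0,0,30,0,0,0],
  [-20,20,20,0,0,0],
  [-25,25,0,0,0,0],
  [-25,25,0,0,0,0],
  [-25,25,0,0,0,0],
  [0,0,0,0,0,0],
  [0,0,0,0,0,0],
])

```text
clock: 9.45
position: [452.1, 9.0, 229.8]
ee_rot: [0.996, 0.089, 0.0, -0.0]
contact_force: [0.3, 0.9, 0.4]
gripper_width: 0.0
grasp_force: 0.0
```

```bash
python3 - <<'E'
from h import *
s=read_state();print(s["position"],s["contact_force"])
d=snap("side","pics/s4.png")
cv2.imwrite("pics/c4.png",cv2.resize(d["image"][150:330,240:450],(700,600),interpolation=cv2.INTER_CUBIC)[:,:,::-1])
E
```

```text
[452.11578348   9.02572043 229.79736609] [0.32732487 0.90777187 0.44426928]
```

View pics/c4.png

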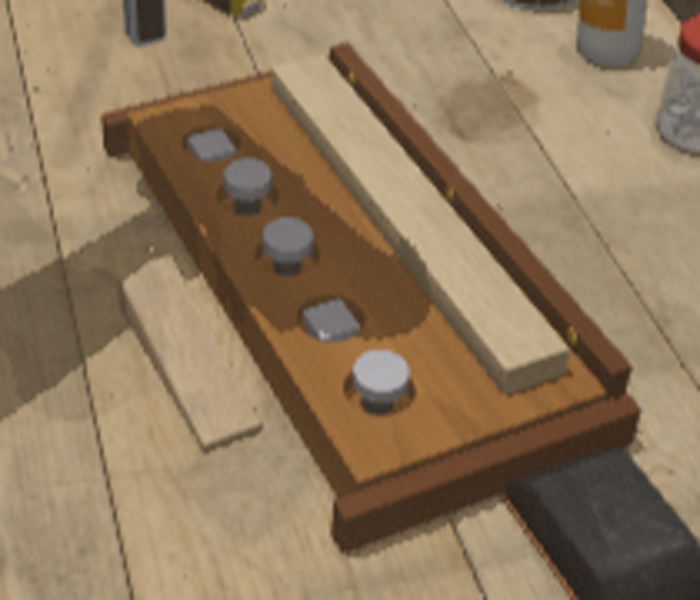

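Both square dogs, at crop (212,144) and (331,320), are flush. The three round dogs still stand, and the rail and wedge are undisturbed.

```bash
python3 -c "from bench import *; print(job_done())"
```

```text
the job is handed in; nothing more can be done
None
```

I pressed both square dogs down to the board's top (fingertips to about 0.6 mm below by the arm's reading), left the round dogs, rail and other things as they were, withdrew, and handed the job in at about 9.5 s.

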